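# Find the hidden catch on the radio battery pack

### The arm

A 6-joint arm with a two-finger parallel gripper is mounted at the origin on the work surface. World frame = base frame: x ahead of the robot, y to its left, z up, the work surface at z = 0. Lengths are in m, angles in rad, forces in N, time in s.
With the tool pointing down it reaches from about 0.325 to 0.75 m from the base axis. Payload 7.6 kg.
Tool frame: the origin (TCP) lies where the fingers leave the gripper's body, on its centre line; the fingertips stand 73 mm ahead of it and the grasp point (between the pads) lies 54 mm ahead of it; x points along the fingers, y is the direction in which the jaws open and shut, and the axes are right-handed (so a half turn about x gives the same grasp; the last joint's range is limited). The gripper opens to 85 mm and grips with 20 to 120 N. Pads are 22 mm wide; open, the fingers measure 114 mm over their backs; the gripper's body (76 mm by 85 mm) begins 54 mm behind the grasp point. The pads swing forward as they close: fully open they stand 13 mm farther back than shut.
Start: joints at [-1.386, 0.052, 1.401, -0, 1.689, -0.07], TCP at [0.132, -0.508, 0.304] pointing down, gripper open.
Joint ranges: [-2.9, 2.9], [-0.91, 2.17], [0.12, 2.37], [-1.06, 4.2], [0.26, 2.73], [-2.93, 2.93]. Speed limits (rad/s): [2.57, 2.57, 3.01, 3.14, 3.14, 3.14].

### API

Orientations are given as a unit quaternion [w, x, y, z].
In Python, from cell import observe, get_image, get_calibration, job gives the robot as it stands.
- The arm moves only by the tool carry_out, never from a script. Its argument "motion" is a list of rows, each a list of 3 entries, a list of its own where there are three numbers: the shift along the tool's x, y, z in cm, then the turn, a rotation vector about the tool's x, y, z in degrees, then the closure, from 0 (fully open) to 1 (shut). A call has exactly 5 rows; each row shifts and turns the pose as measured when the row begins, along the tool's axes as they then stand; what a row does not reach is not made up. A row lasts 1/8 s, in which the tool goes at most 62.5 mm and 10.7 degrees, less where a joint would pass 70% of its speed; a pose out of reach is approached as far as the arm can. A call is refused whole if a number of a shift passes 6.25 or a number of a turn 10.7, either way. A call with a gripper value outside its range is refused whole. The fingers move at their own pace and stop on an object; the grip force is fixed at half the most. Time passes only in rows, so rows that do not move let the fingers close, or fill a call up. It gives the time, the measured TCP pose, the force and the opening at its end, in the units of the state.
- observe(): the state, without advancing time (a new reading comes with each control period).
- get_image(name): name is "scene" or "top" or "wrist"; returns the picture (400x640x3 uint8, red, green, blue); there is no depth.
- get_calibration(name): a dict with "fov_y" (degrees; the focal length in pixels is half the picture's height over the tangent of half this angle, whatever the lens; pixels are square), "cx", "cy" (the principal point, pixels), "distortion" ([k1, k2, p1, p2, k3] as OpenCV has them; the pictures are not rectified), "R" (3x3) and "t" (3): a world point X has camera coordinates R X + t; the wrist camera has in their place "T_tool_cam" (4x4, takes a point from camera to tool coordinates, whose origin is the TCP and whose axes are the tool frame's). Camera axes: x right, y down, z forward; pixel columns grow to the right and rows downward; lengths in m; the calibration is good to about 2 mm. A picture is of the moment at which its call begins: read the wrist's pose just before it. get_calibration takes no time and is no camera call.
- job.close_job(): hands the job in, once; it reports no verdict.
The state is a dict: "t": time; "joint_pos": joint angles; "joint_vel": joint speeds; "effort": joint torques, N m; "eef_pos": TCP position; "orientation": TCP orientation; "wrist_force": force on the tool from outside, world axes, zero at the start; "ft_torque": the same for the moment, N m; "finger_gap": finger opening in m.
Only numpy, scipy, OpenCV 4.12 (cv2) and the standard library are available. Lean on these libraries where they do the work, as an engineer would, in place of code of your own. Each camera call takes 0.05 s, during which the arm holds its last target.

### The job

Open the battery bay of the dark grey power pack on the radio desk: feel along the flat grey strip on top for the flush release catch and press it down with a fingertip until the mustard battery cover springs open by itself, then let go of the catch and move clear. Touch only the pack: do not pick up, knock or shift any of the other things, including the spare cell standing on the end of the pack.

Things in the scene. Friction and masses are not known exactly. Their poses are not given: they have to be found in the camera images.
- pack: Dark grey battery power pack, heavy and fixed, 240 (its x) x 340 (its y) x 90 mm high; origin at the centre of its underside. Its x axis points from the near half, with the flat grey strip in its top (70 mm wide, x -100 to -30 mm; 190 mm long, y -95 to +95 mm; 0.6 mm below the dark frame round it), to the far half with the mustard battery cover.
- strip_left (a point): Point on the strip's surface (89.4 mm above the desk) and centre line, at x = -65, y = +65 mm in the pack's frame. The catch's centre lies on the line from here to strip_right, anywhere between the two, different each time; the rest of the strip is rigid.
- strip_right (a point): the same at x = -65, y = -65 mm in the pack's frame: the other limit of the catch's centre
- catch (a joint): Downward travel (m) of the catch, a slightly paler grey plate 46 (along the pack's x) x 40 mm with a 2 mm dark seam round it, its face 2 mm below the strip: 0 at rest, 0.006 fully pressed. Sprung: 2.3 N starts it, 5.3 N holds it fully down. Pressed about 4.5 mm (6.5 mm below the strip) it frees the cover; hold it down until the cover has moved; let go, it comes back up.
- cover (a joint): slide of the mustard battery cover (102 x 262 mm, ribbed, flush with the pack's top) along the pack's +x, in m: 0 shut and latched, 0.06 fully open. Once unlatched, its own spring opens it in about half a second and keeps it open.
- cell: loose spare battery cell, orange cylinder 18 mm across and 65 mm high standing on the pack's top at its +y end, about 148 mm from the middle; origin at the centre of its underside
- mug: loose blue mug, 80 mm across, 95 mm high, on the desk; origin at the centre of its underside
- handheld: loose black handheld radio standing upright, 34 x 58 mm, 200 mm high with its aerial; origin at the centre of its underside
- paddle: loose Morse paddle, steel base 90 x 70 mm, brass block and blue fingerpieces, 60 mm high; origin at the centre of its underside
- mouse: loose black computer mouse, 105 x 60 x 32 mm; origin at the centre of its underside
- mic: loose black hand microphone lying on the desk, 115 x 60 x 26 mm; origin at the centre of the main body's underside
Not all that is in view belongs to the job. Of the things that look like the cell, the smallest one is meant.

How it is judged:
On the way, in this order (a step that is already met when the one before it is completed fails the run):
1. the catch is pressed down (4 mm) (value of joint catch above 0.004 m).
2. the cover has sprung open (value of joint cover above 0.055 m), for 0.2 s.
At the end, for the whole second after the job is handed in: the cover is open by more than 55 mm of its 60, the catch is back up (within 1 mm), the spare cell stands, and no other thing is more than 15 mm from where it started (value of joint cover above 0.055 m and value of joint catch below 0.001 m and angle between cell's own z axis and vertical below 0.2 rad and distance of each of cell, mug, handheld, paddle, mouse, mic from where it was at the start of the episode below 0.015 m); the robot touches nothing.
It fails at once if the spare cell is picked up, carried, tipped or shifted by more than 15 mm (distance of cell from where it was at the start of the episode above 0.015 m or angle between cell's own z axis and vertical above 0.5 rad).
It fails at once if another loose thing (mug, handheld radio, paddle, mouse, microphone) is picked up, carried or shifted by more than 15 mm (distance of any of mug, handheld, paddle, mouse, mic from where it was at the start of the episode above 0.015 m).
It also fails if it takes over 48 s, if anything falls off the work surface, if the arm or the gripper's body presses on something with over 40 N, if the wrist force passes 120 N, or if a joint passes its speed limit or range.

## Working session

There is one attempt and no reset: what is moved stays moved. The work goes in short steps, Python scripts to look and compute and a tool call to move; the robot and the scene stay as the last step left them, time stands still between calls to the robot, and variables do not carry over. Pictures are saved under pics/ and viewed, and the job is handed in when it is done.

Besides the shell and the picture viewer there is one more tool, called as a command line: name --argument value ..., lists and objects as JSON in quotes. carry_out: Moves the arm, as the interface text tells. Its arguments: {"type":"object","properties":{"motion":{"type":"array"}},"required":["motion"]}

```bash
mkdir -p pics
python3 - <<'E'
from cell import observe,get_image,get_calibration
import cv2
s=observe();print(s)
for n in("scene","top","wrist"):
    im=get_image(n);cv2.imwrite(f"pics/{n}0.png",im[:,:,::-1]);print(n,get_calibration(n))
E
```

```text
{'t': 0.0, 'joint_pos': array([-1.38629736e+00,  5.28443311e-02,  1.40172421e+00, -4.09237049e-06,
        1.68861692e+00, -7.02919687e-02]), 'joint_vel': array([-0.00044832,  0.00054853, -0.00059665,  0.00039447,  0.00045597,
        0.00019349]), 'effort': array([ 6.76668751e-04, -3.81673050e+01, -3.60180187e+01,  1.24444301e-05,
        6.28826878e-03, -1.21472769e-05]), 'eef_pos': array([ 0.13231328, -0.50785769,  0.30306864]), 'orientation': array([-0.08927639, -0.70134273, -0.09040068,  0.70140988]), 'wrist_force': array([-0.81501894, -0.36156782, -0.18123986]), 'ft_torque': array([-0.00777771, -0.02456842, -0.01909291]), 'finger_gap': 0.08574517400844825}
scene {'fov_y': 54.941963644727316, 'cx': 315.3384083571184, 'cy': 200.10996141258752, 'distortion': array([0.02694743, 0.        , 0.        , 0.        , 0.        ]), 'R': array([[ 0.17652549,  0.98416418,  0.01611295],
       [ 0.66186239, -0.10656717, -0.74201187],
       [-0.72854439,  0.14164856, -0.67019307]]), 't': array([-0.11080355, -0.30193899,  1.46799941])}
top {'fov_y': 55.943270970096634, 'cx': 318.51575031422
[... 187 characters left out ...]
   [-9.80747473e-01,  1.62073804e-03, -1.95273569e-01],
       [ 1.95279369e-01,  5.06157259e-03, -9.80734596e-01]]), 't': array([-0.00207173,  0.52722834,  1.13656155])}
wrist {'fov_y': 70.4591598697236, 'cx': 322.10163292724263, 'cy': 193.56595363411907, 'distortion': array([-0.03421697,  0.        ,  0.        ,  0.        ,  0.        ]), 'T_tool_cam': array([[-9.43229015e-05, -3.07492456e-01,  9.51550514e-01,
        -6.96169977e-02],
       [ 9.99999925e-01,  3.27831412e-04,  2.05063817e-04,
         4.67748746e-04],
       [-3.75003725e-04,  9.51550462e-01,  3.07492402e-01,
        -7.96461531e-02],
       [ 0.00000000e+00,  0.00000000e+00,  0.00000000e+00,
         1.00000000e+00]])}
```

View pics/top0.png

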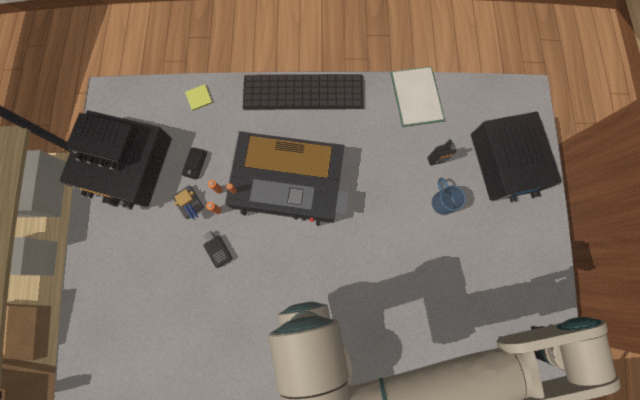

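View pics/scene0.png

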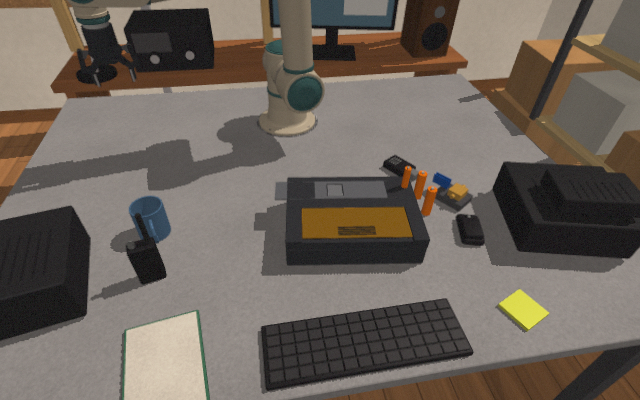

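View pics/wrist0.png

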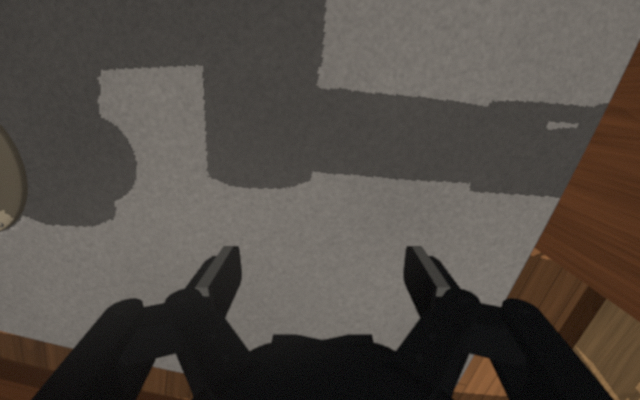

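The top view shows the pack with the mustard cover at about (288,156), the strip at about (282,194) and a pale plate at about (295,196). The orange cells stand on and near the left end, around (215–230,187–208). The scene view shows the plate at about (335,190). Next I'll zoom in.

```bash
cat > h.py <<'E'
import numpy as np,cv2
from cell import get_calibration
def K(c):
    f=200/np.tan(np.radians(c["fov_y"]/2)); return np.array([[f,0,c["cx"]],[0,f,c["cy"]],[0,0,1]])
def ray(name,uv,st=None):
    c=get_calibration(name)
    p=cv2.undistortPoints(np.array(uv,float).reshape(-1,1,2),K(c),c["distortion"])[:,0]
    d=np.c_[p,np.ones(len(p))]
    if name=="wrist":
        from scipy.spatial.transform import Rotation as Ro
        q=st["orientation"];R=Ro.from_quat([q[1],q[2],q[3],q[0]]).as_matrix();T=c["T_tool_cam"]
        return R@T[:3,3]+st["eef_pos"], d@(R@T[:3,:3]).T
    return -c["R"].T@c["t"], d@c["R"]
def plane(name,uv,z,st=None):
    o,d=ray(name,uv,st); return o+d*((z-o[2])/d[:,2])[:,None]
E
python3 - <<'E'
import cv2,numpy as np
from h import *
a=cv2.imread("pics/top0.png");b=cv2.imread("pics/scene0.png")
cv2.imwrite("pics/tz.png",cv2.resize(a[125:230,180:355],None,fx=4.5,fy=4.5,interpolation=cv2.INTER_CUBIC))
cv2.imwrite("pics/sz.png",cv2.resize(b[150:270,270:450],None,fx=4.4,fy=4.4,interpolation=cv2.INTER_CUBIC))
for n,im in(("top",a),("scene",b)):
    h=cv2.cvtColor(im,cv2.COLOR_BGR2HSV)
    m=cv2.inRange(h,(10,120,60),(25,255,255))
    cs,_=cv2.findContours(m,0,2);c=max(cs,key=cv2.contourArea)
    r=cv2.minAreaRect(c);print(n,r)
    P=plane(n,cv2.boxPoints(r),.09);print(P.round(4), P.mean(0))
    print(plane(n,[(295,196)] if n=="top" else [(335,190)],.0874))
E
```

```text
top ((319.5, 199.5), (399.0, 639.0), 90.0)
[[ 1.3024  1.2325  0.09  ]
 [ 1.2905 -1.2344  0.09  ]
 [-0.1072 -0.977   0.09  ]
 [-0.109   0.9738  0.09  ]] [ 0.59416811 -0.00129106  0.09      ]
[[0.52443817 0.06921113 0.0874    ]]
scene ((140.0, 48.5), (97.0, 280.0), 90.0)
[[-1.3561 -1.4293  0.09  ]
 [-1.2401  0.1179  0.09  ]
 [-0.0193 -0.0176  0.09  ]
 [-0.1486 -0.9868  0.09  ]] [-0.69100956 -0.57896185  0.09      ]
[[0.52441499 0.07096688 0.0874    ]]
```

View pics/tz.png

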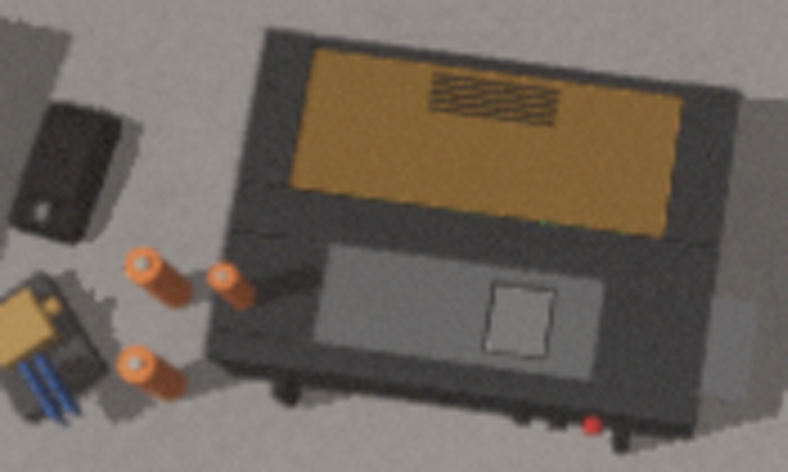

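View pics/sz.png

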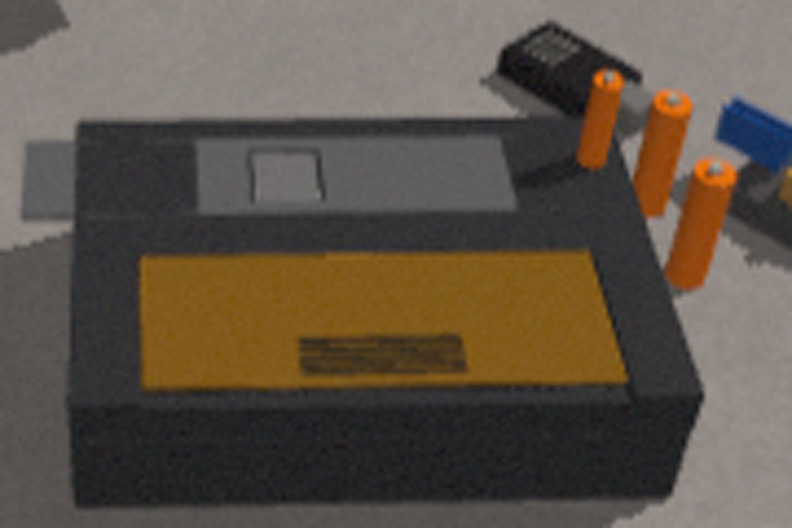

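```bash
cat > g.py <<'E'
from h import *
from cell import observe
from scipy.spatial.transform import Rotation as Ro
def pose():
    s=observe();q=s["orientation"];return s,Ro.from_quat([q[1],q[2],q[3],q[0]]).as_matrix()
def goal(yaw,flip=1):
    # tool x down, tool y along pack x (flip=+-1)
    y=flip*np.array([np.cos(yaw),np.sin(yaw),0]);x=np.array([0,0,-1.]);return np.c_[x,y,np.cross(x,y)]
def report(P,yaw,flip=1):
    s,R=pose()
    print("t",s["t"],"tcp",s["eef_pos"].round(4),"F",s["wrist_force"].round(2),"gap",round(s["finger_gap"],3),"q",s["joint_pos"].round(2))
    print("shift tool cm",(R.T@(np.array(P)-s["eef_pos"])*100).round(2),"turn deg",np.degrees(Ro.from_matrix(R.T@goal(yaw,flip)).as_rotvec()).round(2))
E
python3 - <<'E'
from g import *
t=np.array([180,125]);f=lambda L:[(np.array(p)+.5)/4.5-.5+t for p in L]
P=plane("top",f([(495,283),(553,290),(546,357),(486,352)]),.0874);print(P.round(4),P.mean(0))
S=plane("scene",[(np.array(p)+.5)/4.4-.5+np.array([270,150]) for p in[(250,150),(318,150),(323,200),(256,202)]],.0874);print(S.round(4),S.mean(0))
C=plane("top",f([(315,48),(682,97),(664,237),(291,187)]),.09);print(C.round(4))
T=plane("top",f([(328,246),(604,282),(594,380),(314,344)]),.0894);print(T.round(4))
for Q in(C,T):
    d=Q[0]-Q[1]+Q[3]-Q[2];print("yaw",np.degrees(np.arctan2(-d[0],d[1])),np.linalg.norm(Q[0]-Q[1]))
print("cell",plane("top",f([(222,268)]),.155))
s,R=pose();print(R.round(3))
yaw=np.arctan2(-d[0],d[1])
for fl in(1,-1):report([.524,.070,.25],yaw,fl)
E
```

```text
[[0.5512 0.0861 0.0874]
 [0.5462 0.0464 0.0874]
 [0.4997 0.0508 0.0874]
 [0.5032 0.0916 0.0874]] [0.52505404 0.06871323 0.0874    ]
[[0.4947 0.0534 0.0874]
 [0.5014 0.0954 0.0874]
 [0.548  0.0876 0.0874]
 [0.5434 0.0473 0.0874]] [0.52188626 0.07090873 0.0874    ]
[[ 0.721   0.2159  0.09  ]
 [ 0.6835 -0.0427  0.09  ]
 [ 0.5827 -0.0296  0.09  ]
 [ 0.6192  0.2287  0.09  ]]
[[0.5771 0.2015 0.0894]
 [0.5513 0.0115 0.0894]
 [0.4835 0.0181 0.0894]
 [0.5085 0.2087 0.0894]]
yaw -8.140199310698847 0.261339732444647
yaw -7.604691588706852 0.1917246067504864
cell [[0.54626576 0.25792613 0.155     ]]
[[-0.     0.252 -0.968]
 [ 0.001 -0.968 -0.252]
 [-1.    -0.001 -0.   ]]
t 0.15 tcp [ 0.1323 -0.5079  0.3033] F [-0.35 -0.37 -0.05] gap 0.085 q [-1.39  0.05  1.4   0.    1.69 -0.07]
shift tool cm [  5.39 -46.05 -52.47] turn deg [-6.78e+01 -4.00e-02  6.00e-02]
t 0.15 tcp [ 0.1323 -0.5079  0.3033] F [-0.35 -0.37 -0.05] gap 0.085 q [-1.39  0.05  1.4   0.    1.69 -0.07]
shift tool cm [  5.39 -46.05 -52.47] turn deg [1.122e+02 6.000e-02 5.000e-02]
```

carry_out --motion '[[[0,-4.0,-4.5],[-7,0,0],1],[[0,-3.4,-4.9],[-7,0,0],1],[[0,-2.8,-5.3],[-7,0,0],1],[[0,-2.1,-5.6],[-7,0,0],1],[[0,-1.4,-5.8],[-7,0,0],1]]'

```text
t: 0.78
eef_pos: [0.2991, -0.2529, 0.3011]
orientation: [0.298, 0.641, 0.302, -0.64]
wrist_force: [1.3, 0.5, 0.3]
finger_gap: -0.0
```

```bash
python3 -c "
from g import *
report([.5235,.0698,.25],np.radians(-8))"
```

```text
t 0.775 tcp [ 0.2991 -0.2529  0.3011] F [1.34 0.52 0.27] gap -0.0 q [-0.8  -0.33  1.75  0.    1.73 -0.1 ]
shift tool cm [  5.26  -3.35 -39.15] turn deg [-31.73  -0.26   0.18]
```

carry_out --motion '[[[0,-0.5,-6.0],[-5,0,0],1],[[0,0,-6.0],[-5,0,0],1],[[0,0.5,-6.0],[-5,0,0],1],[[0,1.1,-5.9],[-5,0,0],1],[[0,1.6,-5.8],[-5,0,0],1]]'

```text
t: 1.4
eef_pos: [0.473, 0.0042, 0.3022]
orientation: [0.435, 0.558, 0.437, -0.556]
wrist_force: [0.7, -1.4, 0.4]
finger_gap: 0.0
```

```bash
python3 -c "
from g import *
report([.5235,.0698,.25],np.radians(-8))"
```

```text
t 1.4 tcp [0.473  0.0042 0.3022] F [ 0.68 -1.37  0.38] gap 0.0 q [-0.07 -0.1   1.55  0.    1.69  0.17]
shift tool cm [ 5.25  3.33 -7.56] turn deg [-5.87 -0.23 -0.01]
```

carry_out --motion '[[[1,1.6,-3.8],[-3,0,0],1],[[2,1.8,-3.7],[-3,0,0],1],[[2,0,0],[0,0,0],1],[[0,0,0],[0,0,0],1],[[0,0,0],[0,0,0],1]]'

```text
t: 2.02
eef_pos: [0.5245, 0.0769, 0.2502]
orientation: [0.466, 0.531, 0.469, -0.53]
wrist_force: [-0.2, 0.2, -1.1]
finger_gap: -0.0001
```

```bash
python3 -c "
from g import *
from cell import get_image
report([.5235,.0698,.25],np.radians(-8))
for n in('wrist','top'): cv2.imwrite(f'pics/{n}1.png',get_image(n)[:,:,::-1])
"
```

```text
t 2.025 tcp [0.5245 0.0769 0.2502] F [-0.19  0.16 -1.14] gap -0.0 q [0.07 0.09 1.47 0.   1.58 0.2 ]
shift tool cm [ 0.01 -0.01  0.72] turn deg [ 0.75 -0.22  0.09]
```

View pics/wrist1.png

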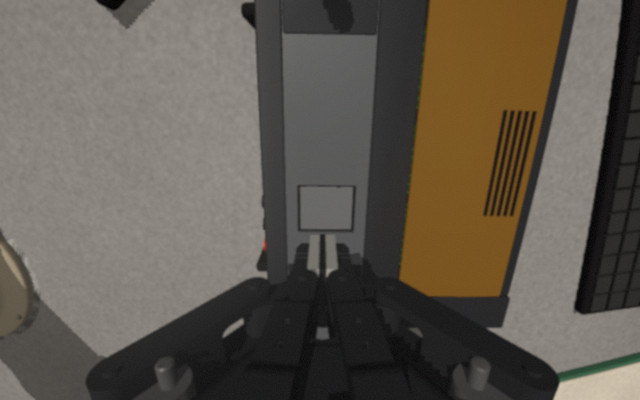

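The wrist view shows the catch plate with corners near (299,185), (354,186), (354,231) and (300,231), and the shut fingers just below it. I'll cast those onto the plane as a third estimate.

```bash
python3 -c "
from g import *
s,R=pose()
P=plane('wrist',[(299,185),(354,186),(354,231),(300,231)],.0874,s);print(P.round(4),P.mean(0))
report(np.r_[P.mean(0)[:2],.18],np.radians(-8))
report([.5235,.0698,.18],np.radians(-8))
"
```

```text
[[0.5072 0.0909 0.0874]
 [0.5538 0.0841 0.0874]
 [0.5499 0.042  0.0874]
 [0.5016 0.0481 0.0874]] [0.52811803 0.06628749 0.0874    ]
t 2.125 tcp [0.5245 0.0768 0.2503] F [ 0.4  -0.25  1.3 ] gap 0.0 q [0.07 0.09 1.47 0.   1.58 0.2 ]
shift tool cm [7.03 0.5  1.02] turn deg [ 0.73 -0.23  0.06]
t 2.125 tcp [0.5245 0.0768 0.2503] F [ 0.4  -0.25  1.3 ] gap 0.0 q [0.07 0.09 1.47 0.   1.58 0.2 ]
shift tool cm [ 7.03 -0.    0.73] turn deg [ 0.73 -0.23  0.06]
```

carry_out --motion '[[[2.5,0.2,0.8],[0.7,0,0],1],[[2.5,0,0],[0,0,0],1],[[1.2,0,0],[0,0,0],1],[[0,0,0],[0,0,0],1],[[0,0,0],[0,0,0],1]]'

```text
t: 2.75
eef_pos: [0.5271, 0.0672, 0.1926]
orientation: [0.464, 0.538, 0.462, -0.531]
wrist_force: [-0.3, 0.5, 0.4]
finger_gap: -0.0
```

```bash
python3 -c "
from g import *
from cell import get_image
report([.525,.0686,.16],np.radians(-8))
for n in('wrist','scene'): cv2.imwrite(f'pics/{n}2.png',get_image(n)[:,:,::-1])
a=cv2.imread('pics/scene2.png');cv2.imwrite('pics/sz2.png',cv2.resize(a[130:230,270:420],None,fx=5,fy=5,interpolation=2))
"
```

```text
t 2.75 tcp [0.5271 0.0672 0.1926] F [-0.27  0.45  0.4 ] gap -0.0 q [0.06 0.13 1.54 0.   1.46 0.2 ]
shift tool cm [ 3.26 -0.26 -0.09] turn deg [-0.14 -0.33 -0.49]
```

View pics/wrist2.png

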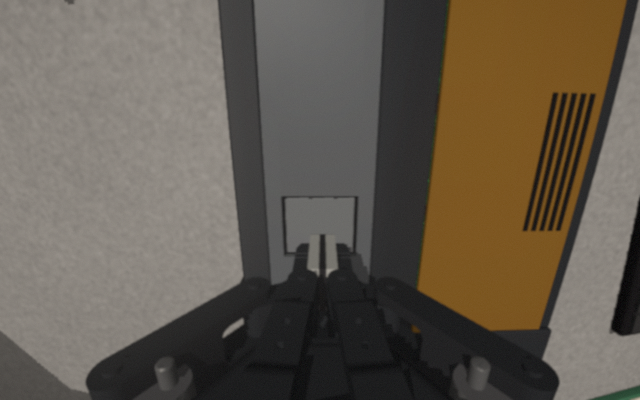

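View pics/sz2.png

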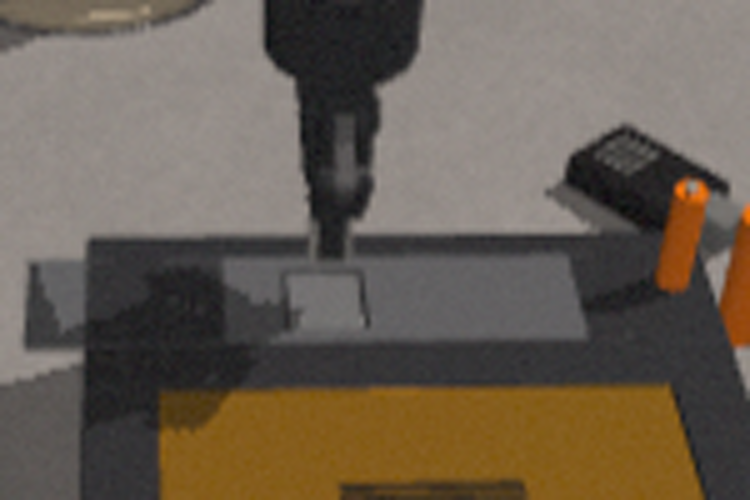

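The fingertips are about 3 cm above the plate and lined up with it. I'll go down and feel for contact.

carry_out --motion '[[[1.2,-0.2,0],[0,0,-0.4],1],[[0.8,0,0],[0,0,0],1],[[0.4,0,0],[0,0,0],1],[[0,0,0],[0,0,0],1],[[0,0,0],[0,0,0],1]]'

```text
t: 3.48
eef_pos: [0.5252, 0.0678, 0.1672]
orientation: [0.462, 0.536, 0.464, -0.532]
wrist_force: [0.2, 1.1, 0.0]
finger_gap: -0.0004
```

```bash
python3 -c "
from g import *
report([.525,.0686,.16],np.radians(-8))
"
```

```text
t 3.475 tcp [0.5252 0.0678 0.1672] F [0.17 1.13 0.05] gap -0.0 q [0.06 0.15 1.57 0.01 1.42 0.2 ]
shift tool cm [ 0.72 -0.03 -0.07] turn deg [-0.12 -0.34 -0.08]
```

carry_out --motion '[[[0.4,0,0],[0,0,0],1],[[0.3,0,0],[0,0,0],1],[[0.2,0,0],[0,0,0],1],[[0.1,0,0],[0,0,0],1],[[0,0,0],[0,0,0],1]]'

```text
t: 4.1
eef_pos: [0.5256, 0.0679, 0.1581]
orientation: [0.463, 0.537, 0.464, -0.532]
wrist_force: [-1.2, 0.0, 1.8]
finger_gap: 0.0
```

```bash
python3 -c "
from g import *
report([.525,.0686,.155],np.radians(-8))
"
```

```text
t 4.1 tcp [0.5256 0.0679 0.1581] F [-1.16  0.02  1.8 ] gap 0.0 q [0.06 0.16 1.58 0.01 1.4  0.2 ]
shift tool cm [ 0.31 -0.07 -0.06] turn deg [-0.12 -0.35 -0.18]
```

carry_out --motion '[[[0.2,0,0],[0,0,0],1],[[0.2,0,0],[0,0,0],1],[[0.1,0,0],[0,0,0],1],[[0,0,0],[0,0,0],1],[[0,0,0],[0,0,0],1]]'

```text
t: 4.72
eef_pos: [0.5258, 0.0679, 0.1543]
orientation: [0.463, 0.537, 0.464, -0.532]
wrist_force: [-2.7, 0.2, 4.3]
finger_gap: -0.0001
```

```bash
python3 -c "
from g import *
from cell import get_image
report([.525,.0686,.155],np.radians(-8))
a=get_image('scene')[:,:,::-1];cv2.imwrite('pics/sz3.png',cv2.resize(a[130:280,260:440],None,fx=4,fy=4,interpolation=2))
"
```

```text
t 4.725 tcp [0.5258 0.0679 0.1543] F [-2.72  0.25  4.28] gap -0.0 q [0.06 0.17 1.58 0.01 1.39 0.2 ]
shift tool cm [-0.07 -0.09 -0.05] turn deg [-0.12 -0.36 -0.23]
```

View pics/sz3.png

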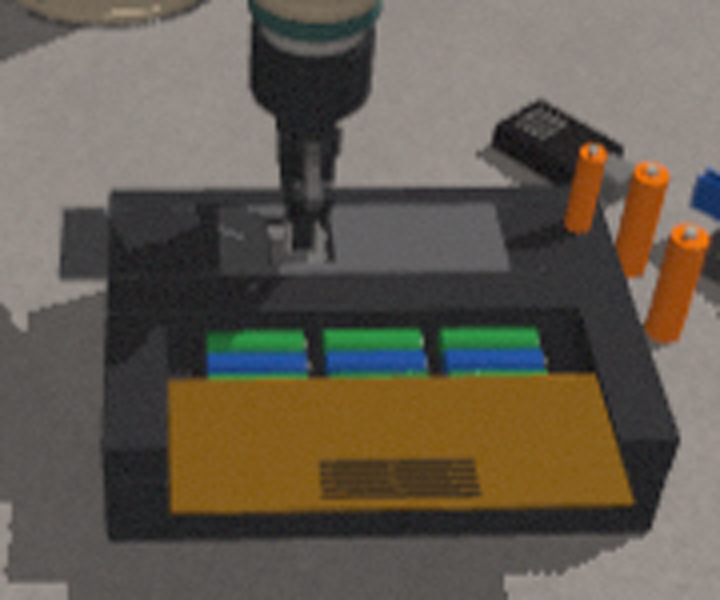

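The cover has sprung open and the cells in the bay are visible. I'll wait briefly, then lift straight up.

carry_out --motion '[[[0,0,0],[0,0,0],1],[[0,0,0],[0,0,0],1],[[-1,0,0],[0,0,0],1],[[-3,0,0],[0,0,0],1],[[-5,0,0],[0,0,0],1]]'

```text
t: 5.4
eef_pos: [0.524, 0.0673, 0.2419]
orientation: [0.461, 0.534, 0.466, -0.534]
wrist_force: [0.7, -0.3, 0.8]
finger_gap: -0.0001
```

carry_out --motion '[[[-4,0,0],[0,0,0],1],[[-2,0,0],[0,0,0],1],[[0,0,0],[0,0,0],1],[[0,0,0],[0,0,0],1],[[0,0,0],[0,0,0],1]]'

```text
t: 6.02
eef_pos: [0.5245, 0.067, 0.3058]
orientation: [0.462, 0.536, 0.465, -0.533]
wrist_force: [-0.1, -0.4, -1.0]
finger_gap: 0.0001
```

```bash
python3 -c "
from g import *
from cell import get_image
report([.525,.0686,.3],np.radians(-8))
a=get_image('scene')[:,:,::-1];cv2.imwrite('pics/scene4.png',a);cv2.imwrite('pics/sz4.png',cv2.resize(a[130:280,260:440],None,fx=4,fy=4,interpolation=2))
cv2.imwrite('pics/top4.png',get_image('top')[:,:,::-1])
"
```

```text
t 6.025 tcp [0.5245 0.067  0.3058] F [-0.12 -0.39 -0.96] gap 0.0 q [0.06 0.06 1.39 0.01 1.69 0.2 ]
shift tool cm [ 0.58  0.02 -0.16] turn deg [-0.12 -0.32  0.01]
```

View pics/sz4.png

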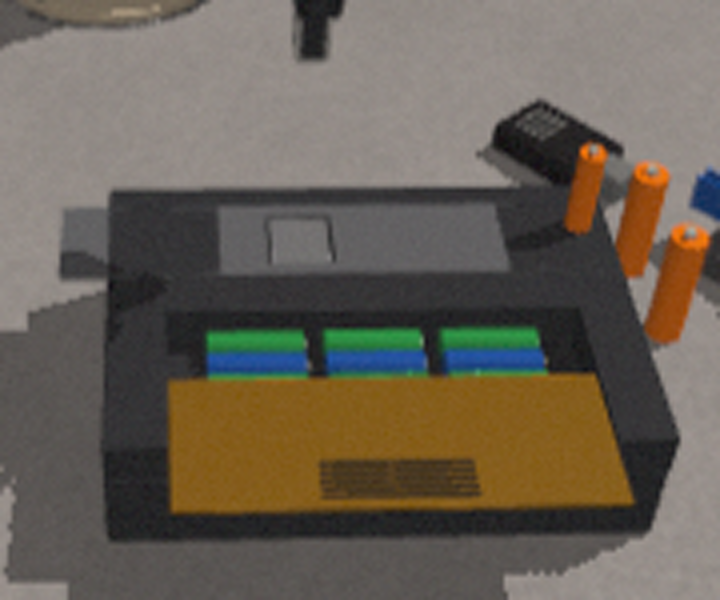

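View pics/scene4.png

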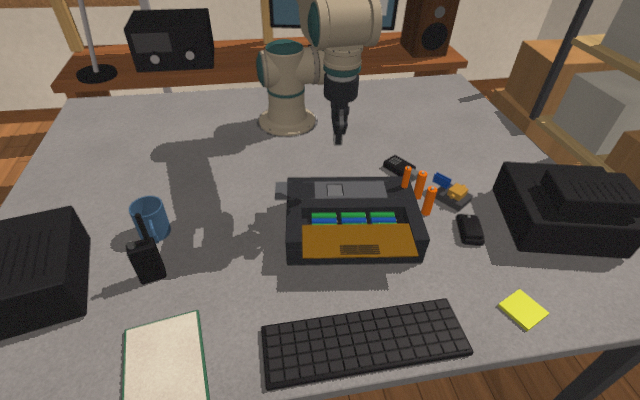

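The cover is open and stays open, the catch plate is back up, and the other objects look unmoved. I'll measure the opening before handing in.

```bash
python3 -c "
from g import *
a=plane('scene',[((385.5)/4-.5+260,376.5/4-.5+130)],.09)[0]
b=plane('scene',[(383.5/4.4-.5+270,253/4.4-.5+150)],.09)[0]
u=np.array([np.cos(np.radians(-8)),np.sin(np.radians(-8)),0]);print((a-b)@u)"
```

```text
0.05927662285238764
```

```bash
python3 -c "
from cell import job
job.close_job()"
```

```text
the job is handed in; nothing more can be done
```

The battery bay is open and the job is handed in. The run took about 6 s of the 48 s allowed, and no verdict was reported.

I found the catch in all three cameras. The estimates differed by about 6 mm, so I aimed near their average. I pressed with the shut fingertips until the tool was about 6 mm below the expected contact height. The wrist force then read about 4.3 N, the cover sprang open, and I lifted straight up about 15 cm.

**Last checks:**
- **Cover:** it measured about 59 mm open in the scene image.
- **Catch:** it looks back up in the image; I did not measure it.
- **Other things:** the spare cell is standing and nothing else in the scene view looks moved. I judged this by eye.
- **Contact:** the last wrist force reading was about 1 N, within the sensor noise, with the arm clear of everything.

The wrist-camera estimate of the catch was the one that stood out, 4 to 8 mm from the other two. The press landed cleanly, so it made no difference.

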